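# Count the three loaded cutter cases into the loading pen and close its bail

## Robot

A 6-joint arm with a two-finger parallel gripper is mounted at the origin on the work surface. World frame = base frame: x ahead of the robot, y to its left, z up, the work surface at z = 0. Lengths are in m, angles in degrees, forces in N, time in s.
With the tool pointing down it reaches from about 0.4 to 0.825 m from the base axis. Payload 7 kg.
Tool frame: the origin (TCP) lies at the very end of the fingers, on their centre line; the grasp point (between the pads) lies 19 mm behind it; z points along the fingers, y is the line along which they close (so a half turn about z gives the same grasp; the last joint's range is limited). The gripper opens to 88 mm and grips with 3 to 60 N. Pads are 19 mm wide; open, the fingers measure 130 mm over their backs; the gripper's body (78 mm by 193 mm) begins 47 mm behind the grasp point.
Start: joints at [-59.926, 20.546, 0.682, 0, -70.136, -16.507], TCP at [0.158, -0.656, 0.227] pointing down, gripper open.
Joint ranges: [-176.03, 176.03], [-82.01, 121.73], [-58.28, 71.71], [-173.87, 95.51], [-174.79, -0.11], [-173.66, 173.66]. Speed limits (degrees/s): [136.94, 136.94, 172.46, 180, 180, 180].

## Interface

Orientations are given as [roll, pitch, yaw] about the fixed x, y, z axes, in that order (R = Rz(yaw) Ry(pitch) Rx(roll)).
In Python, from plant import get_obs, snapshot, camera_params, close_job, boxes_of, cut_out, landmark_of gives the robot as it stands.
- The arm moves only by the shell command python3 -m inch 'ROWS' [OPENING]. ROWS is text: rows parted by semicolons, each of 6 numbers parted by spaces: the shift along the tool's x, y, z in units of 30 cm (1.0 is 30 cm), then the turn, a rotation vector about the tool's x, y, z in units of pi rad (1.0 is pi rad). A call has 1 to 10 rows; each row is the pose to reach, as a shift and turn from the pose commanded when the call began, along the tool's axes at that moment, turning the shorter way round; what a row does not reach only later rows make up. A row lasts 1/12 s, in which the tool goes at most 41.7 mm and 7.16 degrees, less where a joint would pass 70% of its speed; a pose out of reach is approached as far as the arm can. A call with a number of a shift or a turn outside -1 to 1 is refused whole. A call with a gripper value outside its range is refused whole. OPENING is the closure, from -1 (fully open) to 1 (shut), set as the call begins (- or left out, the last holds). The fingers move at their own pace and stop on an object; the grip force is fixed at half the most. Time passes only in rows, so rows that repeat a pose let the fingers close. It gives the time, the measured TCP pose, the force, the opening and the grip force at its end, in the units of the state.
- get_obs(): the state, without advancing time (a new reading comes with each control period).
- snapshot(name): name is "side" or "top"; returns the picture (420x560x3 uint8, red, green, blue); there is no depth.
- camera_params(name): a dict with "mtx" (3x3 intrinsics, pixels), "k1" (the pictures are not rectified: a ray, as slopes to the right and down, at radius r is drawn at 1 + k1 r^2 times it, then the intrinsics apply), "rvec" (rotation vector, rad) and "tvec" (3), from world to camera coordinates, as OpenCV has them. Camera axes: x right, y down, z forward; pixel columns grow to the right and rows downward; lengths in m; the calibration is good to about 2 mm. A picture is of the moment at which its call begins. camera_params takes no time and is no camera call.
- close_job(): hands the job in; it is judged then, once.
Trained networks look in the newest picture that a camera, given by its name, has taken for a name from the list of things; names that differ only in an ending like _2 or _b are one class to them, and where a whole thing is asked for, a point or a joint stands for the part that bears it (a point fixed in the world has none). Each returns a list of dicts, best first, with "p" (0 to 1); they miss things now and then, are a little off and sometimes report something else, mostly with a low value. They report only what shows in the picture. A call takes as long as a camera call. They do not tell look-alikes from the thing itself.
- boxes_of(camera, thing): "rect" ([left, top, width, height] in pixels, round what is visible of it).
- cut_out(camera, thing): "pixels" (420x560 bool, what is visible of it) and "rect" ([left, top, width, height] in pixels, round what is visible of it).
- landmark_of(camera, thing): "uv" ([column, row] in pixels: a listed point, or the origin of a listed thing).
The state is a dict: "clock": time; "joint_pos": joint angles; "qvel": joint speeds; "tau": joint torques, N m; "tool_pos": TCP position; "orientation": TCP orientation; "force": force on the tool from outside, world axes, zero at the start; "moment": the same for the moment, N m; "opening": finger opening in m; "gripper_force": force on a finger pad.
Only numpy, scipy, OpenCV 4.12 (cv2) and the standard library are available. Lean on these libraries where they do the work, as an engineer would, in place of code of your own. Each camera call takes 0.05 s, during which the arm holds its last target. There are 200 camera calls.

## Task

Five cutter cases that look alike stand in front of the loading pen on the measuring stage: three have a steel cutter inside and drag heavily when nudged, two are empty and slide easily. Find the three loaded ones by feel and push just those into the pen, flat on the stage and right up against its back wall, leaving both empties standing outside it; then swing the pen's raised bail forward and press it fully down into its catches across the mouth. Do not tip a case, and do not shift the other things lying around.

Things in the scene. Friction and masses are not known exactly. Their poses are not given: they have to be found in the camera images.
- pen: pen fixed on the black stage: three aluminium walls 22 mm high, 8 mm thick, no floor. Origin on the stage, mid pen, where a case touching the back wall has its centre (pen x = 0). x to the back wall, y left, z up. Inner faces: back x = 42 mm, sides y = +-215 mm. Any place along y will do. Cases start in a row along y at about x = -150 mm, 108 mm apart, nothing between them and the pen
- pen_mouth (a point): middle of the pen's open side (towards the robot), on the stage: x = -58 mm in the pen's frame, where the side walls begin. Axes as the pen
- bail (a joint): hinge of the bail, the pen's U-shaped steel bar. 0 = fully down, level across the mouth in two blue forked catches (hard stop); grows as it swings up and back: 1.57 upright, 2.0 rear stop. Starts raised, 1.65 to 1.95. Stiff: stays where left, 1 to 6 N at the crossbar moves it. Hinge line along the pen's y at x = 28 mm, z = 18 mm in its frame
- bail_bar (a point): middle of the bail's crossbar, on its axis, 83 mm from the hinge line. The bar is 464 mm long along the pen's y, 10 mm thick, a blue sleeve 14 mm thick over its middle 120 mm. Down, it lies at x = -55 mm, z = 18 mm in the pen's frame; a case sticking out more than about 6 mm stops it
- case_a: round flat cutter case, aluminium, blue and white top, 84 mm across, 24 mm high (too wide to grip), loose; origin: centre of its underside. Five look alike: three are loaded (about 0.8 kg, drag 3 to 6.5 N when pushed along the stage), two empty (about 0.06 kg, drag 0.2 to 0.5 N). Neither looks nor place tell which are loaded: feel it by pushing
- case_b: round flat cutter case, aluminium, blue and white top, 84 mm across, 24 mm high (too wide to grip), loose; origin: centre of its underside. Five look alike: three are loaded (about 0.8 kg, drag 3 to 6.5 N when pushed along the stage), two empty (about 0.06 kg, drag 0.2 to 0.5 N). Neither looks nor place tell which are loaded: feel it by pushing
- case_c: round flat cutter case, aluminium, blue and white top, 84 mm across, 24 mm high (too wide to grip), loose; origin: centre of its underside. Five look alike: three are loaded (about 0.8 kg, drag 3 to 6.5 N when pushed along the stage), two empty (about 0.06 kg, drag 0.2 to 0.5 N). Neither looks nor place tell which are loaded: feel it by pushing
- case_d: round flat cutter case, aluminium, blue and white top, 84 mm across, 24 mm high (too wide to grip), loose; origin: centre of its underside. Five look alike: three are loaded (about 0.8 kg, drag 3 to 6.5 N when pushed along the stage), two empty (about 0.06 kg, drag 0.2 to 0.5 N). Neither looks nor place tell which are loaded: feel it by pushing
- case_e: round flat cutter case, aluminium, blue and white top, 84 mm across, 24 mm high (too wide to grip), loose; origin: centre of its underside. Five look alike: three are loaded (about 0.8 kg, drag 3 to 6.5 N when pushed along the stage), two empty (about 0.06 kg, drag 0.2 to 0.5 N). Neither looks nor place tell which are loaded: feel it by pushing
- ring_gauge: bystander, loose: steel ring gauge, 56 mm across, 20 mm high, left of the row of cases; origin: on its axis, at its underside
- collet: bystander, loose: brass collet, 44 mm across, 34 mm high, right of the row; origin: on its axis, at its underside
- driver: bystander, loose: screwdriver, 170 mm long, lying left of the pen; origin: about the middle of its underside
- block_1: bystander, loose: dark steel block 50 x 70 x 35 mm high, behind the pen's left half; origin: about the middle of its underside
- insert_box: bystander, loose: orange divided box 80 x 110 x 30 mm high, right of the pen; origin: about the middle of its underside
- cleaner: bystander, loose: bottle, 56 mm across, 130 mm high, behind the pen's right half; origin: on its axis, at its underside
Not all that is in view belongs to the job. Leave any purple look-alike of the case_b alone.

How it is judged:
By the outcome, as a careful person would: the job done as asked, in the order asked, and still so for the second after the job is handed in, with the robot touching nothing.
It also fails if it takes over 72 s, if anything falls off the work surface, if the arm or the gripper's body presses on something with over 40 N, if the wrist force passes 120 N, or if a joint passes its speed limit or range.

## Working session

There is one attempt and no reset: what is moved stays moved. The work goes in short steps, Python scripts to look and compute and a shell command to move; the robot and the scene stay as the last step left them, time stands still between calls to the robot, and variables do not carry over. Pictures are saved under pics/ and viewed, at most 10 in all, crops included, and the job is handed in when it is done.

```bash
mkdir -p pics; cat > h.py <<'E'
import numpy as np, cv2
from plant import *
from scipy.spatial.transform import Rotation as R
def ray(cam,uv):
    p=camera_params(cam); K=np.array(p["mtx"],float)
    d=cv2.undistortPoints(np.array([[uv]],float),K,np.array([p["k1"],0,0,0.]))[0,0] if False else None
    x=(np.array(uv,float)-K[:2,2])/np.array([K[0,0],K[1,1]]); u=x.copy()
    for _ in range(30): u=x/(1+p["k1"]*(u@u))
    M=cv2.Rodrigues(np.array(p["rvec"],float))[0]; t=np.array(p["tvec"],float).ravel()
    return -M.T@t, M.T@np.array([u[0],u[1],1])
def at(cam,uv,z):
    c,d=ray(cam,uv); return c+d*(z-c[2])/d[2]
def proj(cam,P):
    p=camera_params(cam); K=np.array(p["mtx"],float)
    M=cv2.Rodrigues(np.array(p["rvec"],float))[0]
    q=M@np.array(P,float)+np.array(p["tvec"]).ravel(); u=q[:2]/q[2]; u=u*(1+p["k1"]*(u@u))
    return u*[K[0,0],K[1,1]]+K[:2,2]
def save(cam,n):
    im=snapshot(cam); cv2.imwrite(f"pics/{n}.png",im[:,:,::-1]); return im
E
python3 - <<'E'
from h import *
np.set_printoptions(precision=3,suppress=True)
for c in("top","side"):
    im=save(c,c+"0"); print(c,ray(c,(280,210))[0])
    for n in("case_a","pen","pen_mouth","bail_bar","ring_gauge","collet"):
        for r in landmark_of(c,n)[:7]: print(n,round(r["p"],2),np.round(r["uv"],1),at(c,r["uv"],0))
print(get_obs())
a=cv2.imread("pics/top0.png");b=cv2.imread("pics/side0.png")
E
```

```text
top [0.349 0.008 1.098]
case_a 0.98 [288.3 241.9] [ 0.491 -0.024  0.   ]
case_a 0.83 [326.7 242.6] [ 0.489 -0.124  0.   ]
case_a 0.64 [201.8 254.3] [0.459 0.202 0.   ]
case_a 0.63 [366.8 243.4] [ 0.486 -0.229  0.   ]
case_a 0.61 [244.4 301.8] [0.337 0.09  0.   ]
case_a 0.61 [284.1 165. ] [ 0.701 -0.014  0.   ]
case_a 0.58 [245.  246.5] [0.479 0.09  0.   ]
bail_bar 0.78 [285.9 165.4] [ 0.7   -0.019 -0.   ]
bail_bar 0.54 [165.9 185.9] [0.644 0.305 0.   ]
ring_gauge 0.81 [160.8 253.5] [0.461 0.31  0.   ]
collet 0.52 [410.  242.3] [ 0.489 -0.343  0.   ]
side [ 0.497 -0.632  0.741]
case_a 0.98 [240.2 178.5] [0.454 0.195 0.   ]
case_a 0.97 [261.7 330.1] [ 0.492 -0.239  0.   ]
case_a 0.92 [254.2 244.1] [ 0.484 -0.026  0.   ]
case_a 0.86 [252.6 206.4] [0.483 0.092 0.   ]
case_a 0.74 [267.9 377. ] [ 0.499 -0.333  0.   ]
case_a 0.67 [259.1 278.4] [ 0.492 -0.119  0.   ]
case_a 0.65 [189.7 207.2] [0.33 0.1  0.  ]
pen 0.29 [253.5 208. ] [0.485 0.087 0.   ]
bail_bar 0.93 [335.  203.5] [0.685 0.089 0.   ]
ring_gauge 0.68 [241.4 150.3] [0.457 0.313 0.   ]
collet 0.68 [265.7 377.9] [ 0.495 -0.334  0.   ]
{'clock': 0.7, 'joint_pos': array([-59.927,  20.546,   0.68 ,  -0.001, -70.138, -16.507]), 'qvel': array([ 0.081,  0.03 ,  0.071, -0.006,  0.037, -0.002]), 'tau': array([  0.001, -58.216,  29.325,   7.001,   0.012,  -0.   ]), 'tool_pos': array([ 0.158, -0.656,  0.227]), 'orientation': array([ 179.997,    0.   , -166.434]), 'force': array([-0.504,  0.116,  0.481]), 'moment': array([-0.012,  0.027,  0.052]), 'gripper_force': 0.0, 'opening': 0.08742122496059049}
```

View pics/top0.png

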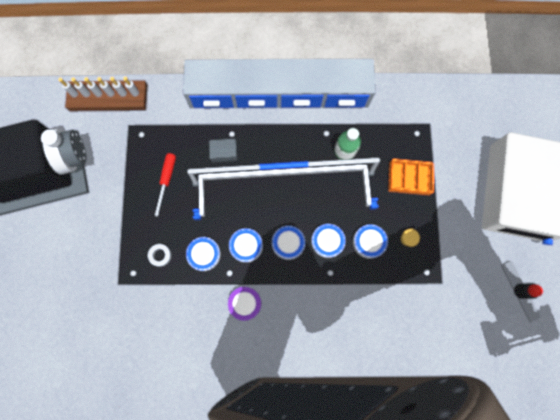

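View pics/side0.png

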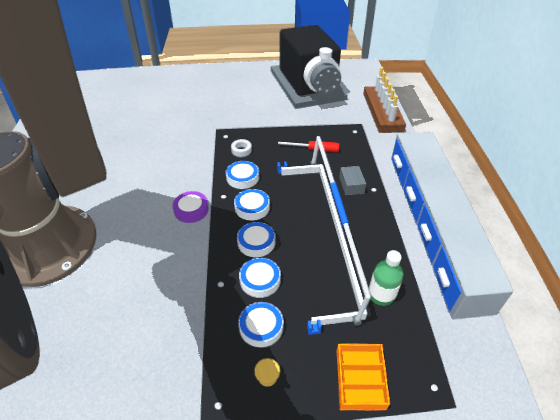

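The top view shows the five blue/white cases at about (203,254), (246,245), (289,242), (328,241) and (370,241). The purple look-alike is at (245,303), to be left alone. The catches are at (197,214) and (375,203), and the raised bail's sleeve is at (285,166). In the side view the catches are at (282,168) and (315,327).

```bash
cat >> h.py <<'E'
def tri(u1,u2):
    c1,d1=ray("top",u1);c2,d2=ray("side",u2)
    s=np.linalg.lstsq(np.c_[d1,-d2],c2-c1,rcond=None)[0]
    a=c1+s[0]*d1;b=c2+s[1]*d2; return (a+b)/2,np.linalg.norm(a-b)
def cents(im,mask,amin=8):
    n,l,s,c=cv2.connectedComponentsWithStats(mask.astype(np.uint8)); return [(c[i],s[i]) for i in range(1,n) if s[i,4]>=amin]
def bluem(im):
    h=cv2.cvtColor(im,cv2.COLOR_RGB2HSV); return (h[...,0]>100)&(h[...,0]<130)&(h[...,1]>130)&(h[...,2]>50)
def cases(im,cam):
    # hull centroid of every blue ring
    m=bluem(im).astype(np.uint8); out=[]
    for c in cv2.findContours(m,cv2.RETR_EXTERNAL,cv2.CHAIN_APPROX_NONE)[0]:
        if len(c)<5: continue
        hu=cv2.convexHull(c); M=cv2.moments(hu); 
        if M["m00"]>10: out.append((np.array([M["m10"],M["m01"]])/M["m00"],M["m00"],cv2.boundingRect(c)))
    return out
E
python3 - <<'E'
from h import *
np.set_printoptions(precision=4,suppress=True)
I={c:cv2.imread(f"pics/{c}0.png")[:,:,::-1].copy() for c in("top","side")}
for c in I:
    for u,a,b in cases(I[c],c):
        if 100<u[0]<450 and 120<u[1]<360: print(c,u.round(1),a,b,at(c,u,0.0),at(c,u,.024))
t=cv2.resize(I["top"][130:260,170:400,::-1],None,fx=3.4,fy=3.4,interpolation=cv2.INTER_CUBIC)
cv2.imwrite("pics/crop.png",t)
E
```

```text
top [201.5 252.8] 736.0 (186, 238, 32, 31) [0.463 0.203 0.   ] [0.4605 0.1987 0.024 ]
top [245.1 243.9] 748.5 (229, 228, 33, 32) [0.4862 0.0893 0.    ] [0.4832 0.0876 0.024 ]
top [288.2 241.2] 730.0 (272, 226, 33, 31) [ 0.4927 -0.0233  0.    ] [ 0.4896 -0.0226  0.024 ]
top [371.1 240. ] 740.0 (356, 224, 32, 32) [ 0.4951 -0.2405  0.    ] [ 0.4919 -0.235   0.024 ]
top [328.6 239.1] 727.5 (313, 224, 32, 31) [ 0.4979 -0.129   0.    ] [ 0.4947 -0.126   0.024 ]
top [195.9 214.2] 84.5 (192, 208, 10, 13) [0.5657 0.2209 0.    ] [0.561  0.2163 0.024 ]
top [374.3 203.1] 83.0 (370, 197, 9, 13) [ 0.5941 -0.2535  0.    ] [ 0.5887 -0.2478  0.024 ]
top [283.3 164.6] 318.0 (259, 160, 49, 10) [ 0.7018 -0.0117  0.    ] [ 0.6941 -0.0113  0.024 ]
side [313.8 326.9] 181.5 (307, 320, 15, 15) [ 0.5922 -0.2396  0.    ] [ 0.5891 -0.2523  0.024 ]
side [260.3 320.8] 1257.5 (240, 302, 42, 39) [ 0.49   -0.2192  0.    ] [ 0.4903 -0.2326  0.024 ]
side [259.3 273.2] 962.0 (240, 257, 39, 33) [ 0.4924 -0.1062  0.    ] [ 0.4925 -0.1232  0.024 ]
side [446.4 278.7] 888.5 (433, 246, 29, 65) [ 0.8895 -0.1506  0.    ] [ 0.8768 -0.1662  0.024 ]
side [255.6 235.3] 784.0 (238, 222, 37, 28) [ 0.4879 -0.0006  0.    ] [ 0.4882 -0.021   0.024 ]
side [251.3 200.3] 620.0 (235, 189, 35, 24) [0.4807 0.1132 0.    ] [0.4812 0.0891 0.024 ]
side [338.9 203.7] 315.0 (330, 182, 19, 44) [0.6946 0.0876 0.    ] [0.6882 0.0643 0.024 ]
side [281.4 166.3] 90.5 (277, 161, 11, 13) [0.5637 0.2371 0.    ] [0.5616 0.2089 0.024 ]
side [241.8 170.4] 505.5 (226, 160, 33, 22) [0.4578 0.2272 0.    ] [0.4591 0.1994 0.024 ]
side [416.1 202.3] 1755.0 (392, 139, 49, 124) [0.8892 0.0798 0.    ] [0.8765 0.0567 0.024 ]
```

View pics/crop.png

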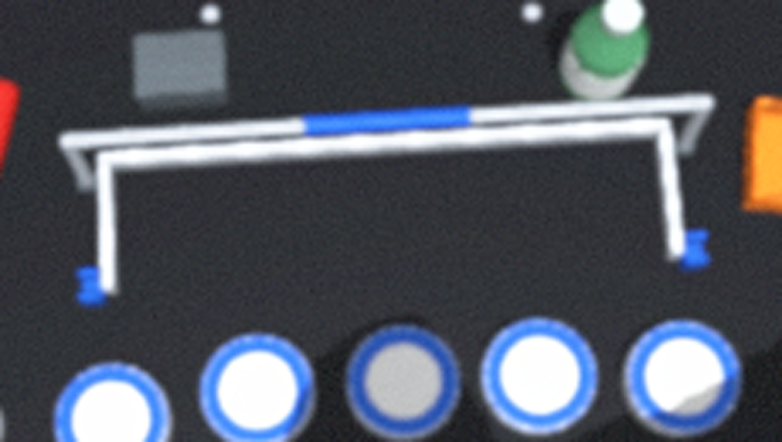

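```bash
cat >> h.py <<'E'
YAW=3.41; O=np.array([.6297,-.0124]); EX=np.array([np.cos(np.radians(YAW)),np.sin(np.radians(YAW))]); EY=np.array([-EX[1],EX[0]])
def w(p): return O+p[0]*EX+p[1]*EY
def pen(q): d=np.array(q[:2])-O; return np.array([d@EX,d@EY])
def row(p,z,yaw=YAW+180):
    o=get_obs(); Rt=R.from_euler("xyz",o["orientation"],degrees=True)
    s=Rt.inv().apply(np.r_[w(p),z]-o["tool_pos"])/.3
    r=(Rt.inv()*R.from_euler("xyz",[180,0,yaw],degrees=True)).as_rotvec()/np.pi
    return np.round(np.r_[s,r],4)
E
python3 - <<'E'
from h import *
print(row((-.212,-.2135),.10), pen(get_obs()["tool_pos"]))
E
```

```text
[-1.2097  1.1414  0.4219  0.      0.      0.0564] [-0.50884879 -0.61454235]
```

Candidates, in top-view pixels: the blue cases at (203,254), (246,245), (289,242), (328,241) and (370,241), plus the purple one at (245,303), which the description excludes. The close crop confirms blue rims on all five in the row. I'm starting with the rightmost case.

```bash
python3 -m inch '-0.95 0.9 0.1 0 0 0.0564;-0.95 0.9 0.1 0 0 0.0564;-0.95 0.9 0.1 0 0 0.0564;-0.95 0.9 0.1 0 0 0.0564;-0.95 0.9 0.1 0 0 0.0564;-0.95 0.9 0.1 0 0 0.0564;-0.95 0.9 0.1 0 0 0.0564;-0.95 0.9 0.1 0 0 0.0564;-0.95 0.9 0.1 0 0 0.0564;-0.95 0.9 0.1 0 0 0.0564' 0.32; python3 -c "
from h import *
print(row((-.212,-.2135),.012))"
```

```text
clock: 1.53
tool_pos: [0.3736, -0.3238, 0.1967]
orientation: [180.0, 0.1, -176.5]
force: [0.0, -0.1, 0.3]
opening: 0.0312
gripper_force: 0.0
[-2.069e-01  2.733e-01  6.160e-01  0.000e+00  4.000e-04  6.000e-04]
```

```bash
python3 -m inch '-0.1 0.14 0.05 0 0 0;-0.2 0.27 0.15 0 0 0;-0.207 0.273 0.28 0 0 0;-0.207 0.273 0.4 0 0 0;-0.207 0.273 0.5 0 0 0;-0.207 0.273 0.57 0 0 0;-0.207 0.273 0.615 0 0 0;-0.207 0.273 0.615 0 0 0;-0.207 0.273 0.615 0 0 0'; python3 -c "
from h import *
o=get_obs();print(pen(o['tool_pos']),o['force'])"
```

```text
clock: 2.28
tool_pos: [0.429, -0.2414, 0.0118]
orientation: [180.0, -0.1, -176.6]
force: [1.2, -0.6, 1.0]
opening: 0.0298
gripper_force: 0.0
[-0.21400302 -0.2166144 ] [ 1.22505202 -0.57122906  0.95380338]
```

```bash
python3 -m inch '-0.01 0 0 0 0 0;-0.02 0 0 0 0 0;-0.03 0 0 0 0 0;-0.035 0 0 0 0 0;-0.04 0 0 0 0 0;-0.045 0 0 0 0 0'; python3 -m inch '-0.01 0 0 0 0 0;-0.02 0 0 0 0 0;-0.03 0 0 0 0 0';python3 -m inch '-0.01 0 0 0 0 0;-0.02 0 0 0 0 0;-0.03 0 0 0 0 0'; python3 -c "
from h import *
o=get_obs();print(pen(o['tool_pos']),o['force'])"
```

```text
clock: 2.78
tool_pos: [0.4409, -0.2404, 0.0121]
orientation: [180.0, -0.2, -176.6]
force: [-6.9, 1.1, 4.5]
opening: 0.0302
gripper_force: 3.0
clock: 3.03
tool_pos: [0.4498, -0.2398, 0.012]
orientation: [180.0, -0.2, -176.6]
force: [-6.1, 0.6, 4.2]
opening: 0.0297
gripper_force: 2.8
clock: 3.28
tool_pos: [0.4589, -0.2393, 0.0119]
orientation: [180.0, -0.2, -176.6]
force: [-5.2, -0.5, 3.5]
opening: 0.0299
gripper_force: 2.5
[-0.18403557 -0.21635938] [-5.23451868 -0.48314256  3.4607207 ]
```

c5 drags about 6 N, so it is probably loaded. Next is c4.

```bash
python3 -m inch '0.1 0 0 0 0 0;0.1 0.1 0 0 0 0;0.1 0.2 0 0 0 0;0.1 0.3 0 0 0 0;0.1 0.37 0 0 0 0;0.1 0.37 0 0 0 0;0.07 0.37 0 0 0 0;0.05 0.37 0 0 0 0;0.04 0.37 0 0 0 0;0.03 0.37 0 0 0 0'; python3 -m inch '-0.01 0 0 0 0 0;-0.02 0 0 0 0 0;-0.03 0 0 0 0 0';python3 -m inch '-0.01 0 0 0 0 0;-0.02 0 0 0 0 0;-0.03 0 0 0 0 0'; python3 -c "
from h import *
o=get_obs();print(pen(o['tool_pos']),o['force'])"
```

```text
clock: 4.12
tool_pos: [0.4439, -0.1299, 0.0116]
orientation: [180.0, -0.2, -176.7]
force: [-7.0, 2.3, 4.3]
opening: 0.0299
gripper_force: 3.2
clock: 4.37
tool_pos: [0.4519, -0.1298, 0.0113]
orientation: [180.0, -0.3, -176.7]
force: [-5.5, 1.1, 2.7]
opening: 0.03
gripper_force: 2.6
clock: 4.62
tool_pos: [0.461, -0.1293, 0.0113]
orientation: [-180.0, -0.2, -176.7]
force: [-4.8, -0.6, 3.3]
opening: 0.0296
gripper_force: 2.6
[-0.17539014 -0.10669737] [-4.84861948 -0.62987066  3.30139204]
```

c4 is loaded as well, so on to c3.

```bash
python3 -m inch '0.1 0 0 0 0 0;0.1 0.1 0 0 0 0;0.1 0.2 0 0 0 0;0.1 0.3 0 0 0 0;0.1 0.35 0 0 0 0;0.1 0.35 0 0 0 0;0.08 0.35 0 0 0 0;0.06 0.35 0 0 0 0;0.05 0.35 0 0 0 0;0.04 0.35 0 0 0 0'; python3 -m inch '-0.01 0 0 0 0 0;-0.02 0 0 0 0 0;-0.03 0 0 0 0 0';python3 -m inch '-0.01 0 0 0 0 0;-0.02 0 0 0 0 0;-0.03 0 0 0 0 0'; python3 -c "
from h import *
o=get_obs();print(pen(o['tool_pos']),o['force'])"
```

```text
clock: 5.45
tool_pos: [0.4454, -0.0249, 0.0119]
orientation: [-180.0, -0.0, -176.7]
force: [-0.9, -0.9, 0.4]
opening: 0.0297
gripper_force: 0.3
clock: 5.7
tool_pos: [0.4539, -0.0239, 0.012]
orientation: [-180.0, -0.0, -176.6]
force: [-0.4, 0.1, -0.6]
opening: 0.03
gripper_force: 0.1
clock: 5.95
tool_pos: [0.463, -0.023, 0.0121]
orientation: [180.0, 0.0, -176.6]
force: [-0.9, 0.3, -0.2]
opening: 0.0301
gripper_force: 0.1
[-0.1670274  -0.00063307] [-0.86694586  0.34738487 -0.206767  ]
```

c3 is empty. Next is c2.

```bash
python3 -m inch '0.13 0 0 0 0 0;0.13 0.1 0 0 0 0;0.13 0.2 0 0 0 0;0.13 0.3 0 0 0 0;0.13 0.365 0 0 0 0;0.13 0.365 0 0 0 0;0.1 0.365 0 0 0 0;0.085 0.365 0 0 0 0;0.075 0.365 0 0 0 0;0.065 0.365 0 0 0 0'; python3 -m inch '-0.01 0 0 0 0 0;-0.02 0 0 0 0 0;-0.03 0 0 0 0 0';python3 -m inch '-0.01 0 0 0 0 0;-0.02 0 0 0 0 0;-0.03 0 0 0 0 0'; python3 -c "
from h import *
o=get_obs();print(pen(o['tool_pos']),o['force'])"
```

```text
clock: 6.78
tool_pos: [0.4356, 0.0835, 0.0116]
orientation: [-179.9, -0.2, -176.7]
force: [-7.3, 1.4, 5.4]
opening: 0.03
gripper_force: 4.1
clock: 7.03
tool_pos: [0.4439, 0.0834, 0.0115]
orientation: [-179.9, -0.2, -176.7]
force: [-8.7, 0.2, 6.9]
opening: 0.0298
gripper_force: 4.3
clock: 7.28
tool_pos: [0.4528, 0.0838, 0.0115]
orientation: [-179.9, -0.3, -176.7]
force: [-7.9, -0.6, 6.7]
opening: 0.0301
gripper_force: 4.2
[-0.17090957  0.10656259] [-7.90443644 -0.63636192  6.67929076]
```

c2 is loaded, so the loaded set is c2, c4 and c5. I'm pushing c2 straight in.

```bash
python3 -m inch '-0.02 0 0 0 0 0;-0.05 0 0 0 0 0;-0.09 0 0 0 0 0;-0.13 0 0 0 0 0;-0.17 0 0 0 0 0;-0.21 0 0 0 0 0;-0.25 0 0 0 0 0;-0.29 0 0 0 0 0;-0.32 0 0 0 0 0;-0.35 0 0 0 0 0';python3 -m inch '-0.01 0 0 0 0 0;-0.02 0 0 0 0 0;-0.03 0 0 0 0 0'; python3 -c "
from h import *
o=get_obs();print(pen(o['tool_pos']),o['force'])"
```

```text
clock: 8.12
tool_pos: [0.558, 0.0901, 0.0113]
orientation: [-179.9, -0.3, -176.7]
force: [-7.6, -0.9, 6.4]
opening: 0.0299
gripper_force: 4.4
clock: 8.37
tool_pos: [0.5669, 0.0912, 0.0113]
orientation: [-179.9, -0.2, -176.7]
force: [-5.1, -0.5, 2.1]
opening: 0.0296
gripper_force: 3.0
[-0.05655779  0.10713992] [-5.09141197 -0.5190031   2.07179853]
```

```bash
for i in 1 2; do python3 -m inch '-0.007 0 0 0 0 0;-0.014 0 0 0 0 0'|grep -E "tool_pos|force:"; done; python3 -c "
from h import *
o=get_obs();print(pen(o['tool_pos']),o['force']); save('top','t1')"
```

```text
tool_pos: [0.5716, 0.092, 0.0114]
force: [-4.1, -0.8, -1.2]
gripper_force: 2.3
tool_pos: [0.5764, 0.093, 0.0116]
force: [-8.2, -0.8, -1.2]
gripper_force: 5.1
[-0.04692415  0.10833932] [-8.19649936 -0.76832685 -1.23023395]
```

View pics/t1.png

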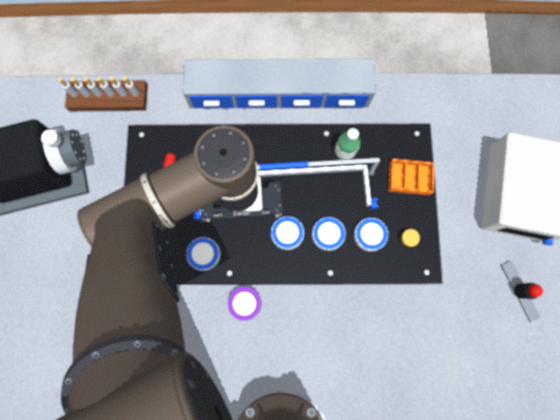

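The top view shows c2 hidden under the arm, with c1 at (203,254), c3 at (288,233), c4 at (329,234) and c5 at (371,234), all upright. I'm pressing c2 on until the wall is felt.

```bash
for i in 1 2 ; do python3 -m inch '-0.006 0 0 0 0 0;-0.006 0 0 0 0 0'|grep -E "tool_pos|force:"; done; python3 -c "
from h import *
o=get_obs();print(pen(o['tool_pos']),o['force'])"
```

```text
tool_pos: [0.5764, 0.0929, 0.0114]
force: [-10.3, 0.0, 2.1]
gripper_force: 5.0
tool_pos: [0.5765, 0.0928, 0.0113]
force: [-15.7, 1.5, 8.4]
gripper_force: 8.0
[-0.04682194  0.10816968] [-15.69323202   1.52541138   8.37887961]
```

c2 is hard against the wall. I'm backing out and moving to c4.

```bash
python3 -m inch '0.1 0 0 0 0 0;0.23 0 0 0 0 0;0.36 0 0 0 0 0;0.49 0 0 0 0 0;0.573 -0.03 0 0 0 0;0.573 -0.16 0 0 0 0;0.573 -0.29 0 0 0 0;0.573 -0.42 0 0 0 0;0.573 -0.55 0 0 0 0;0.573 -0.68 0 0 0 -0.03'; python3 -c "
from h import *
o=get_obs();print(pen(o['tool_pos']),o['force'],row((-.187,-.12),.012,YAW+192)); im=snapshot('top')
for u,a,b in cases(im,'top'):
  if a>300: print(u,a,pen(at('top',u,.026)))"
```

```text
clock: 9.92
tool_pos: [0.4233, -0.1194, 0.0131]
orientation: [-180.0, 0.3, -171.4]
force: [1.8, -0.2, 0.1]
opening: 0.0297
gripper_force: 0.0
[-0.21244008 -0.09451975] [ 1.75461543 -0.18866861  0.08896926] [-0.0768 -0.0922  0.004  -0.0002  0.0015 -0.038 ]
[198.95962629 249.34034034] 499.5 [-0.14725216  0.2267139 ]
[286.41650422 227.78817414] 513.0 [-0.10568024  0.00041882]
[242.41065675 189.51152416] 672.5 [0.00272961 0.10843839]
[283.24486572 164.67509215] 316.5 [ 0.06354076 -0.00263455]
[345.99699361 100.44419391] 443.5 [ 0.23578089 -0.1860457 ]
[301.14479638 100.44343891] 442.0 [ 0.24334738 -0.0636182 ]
[255.75865801 100.71645022] 462.0 [0.25050064 0.06021437]
[211.46358543 100.95238095] 476.0 [0.25788509 0.18128113]
```

```bash
python3 -m inch '-0.02 -0.07 0.003 0 0 -0.038;-0.05 -0.092 0.003 0 0 -0.038;-0.0768 -0.092 0.003 0 0 -0.038;-0.0768 -0.092 0.003 0 0 -0.038'>/dev/null; python3 -m inch '-0.02 0 0 0 0 0;-0.05 0 0 0 0 0;-0.09 0 0 0 0 0;-0.13 0 0 0 0 0;-0.17 0 0 0 0 0;-0.21 0 0 0 0 0;-0.25 0 0 0 0 0;-0.29 0 0 0 0 0;-0.33 0 0 0 0 0;-0.37 0 0 0 0 0'; python3 -c "
from h import *
o=get_obs();print(pen(o['tool_pos']),o['force'],row((-.0465,-.0898),.012,YAW+192))"
```

```text
clock: 11.13
tool_pos: [0.5537, -0.1115, 0.0108]
orientation: [180.0, -0.2, -164.6]
force: [-6.0, -1.1, 4.9]
opening: 0.0298
gripper_force: 3.1
[-0.08175567 -0.09445186] [-6.00926864 -1.0520846   4.88804162] [-1.182e-01 -9.200e-03 -4.300e-03  2.000e-04 -1.300e-03 -1.000e-04]
```

```bash
python3 -m inch '-0.03 0 0 0 0 0;-0.055 0 0 0 0 0;-0.075 0 0 0 0 0;-0.09 0 0 0 0 0;-0.1 0 0 0 0 0;-0.11 0 0 0 0 0;-0.118 0 0 0 0 0'; for i in 1 2; do python3 -m inch '-0.007 0 0 0 0 0;-0.007 0 0 0 0 0'|grep -E "tool_pos|force:";done;  python3 -c "
from h import *
o=get_obs();print(pen(o['tool_pos']),o['force'])"
```

```text
clock: 11.72
tool_pos: [0.5889, -0.1031, 0.011]
orientation: [180.0, -0.0, -164.6]
force: [-7.8, -2.3, 1.3]
opening: 0.03
gripper_force: 5.1
tool_pos: [0.5889, -0.1031, 0.0108]
force: [-9.2, -1.3, 5.3]
gripper_force: 4.7
tool_pos: [0.5889, -0.103, 0.0107]
force: [-14.8, -3.2, 9.0]
gripper_force: 7.3
[-0.04607393 -0.08803665] [-14.77583387  -3.23133436   8.96603364]
```

c4 is at the wall at y ≈ −0.078. I'm backing out for c5.

```bash
python3 -m inch '0.1 0 0 0 0 0;0.23 0 0 0 0 0;0.36 0 0 0 0 0;0.49 0 0 0 0 0;0.573 0 0 0 0 0;0.573 0 0 0 0 0'; python3 -c "
from h import *
im=snapshot('top')
for u,a,b in cases(im,'top'):
  if 300<a and u[1]>150: print(u,a,pen(at('top',u,.026)))
o=get_obs();print(pen(o['tool_pos']),o['force'],row((-.215,-.245),.012,YAW+216))
print([(r['p'],pen(at('top',r['uv'],.003))) for r in landmark_of('top','collet')])"
```

```text
clock: 12.55
tool_pos: [0.4231, -0.1483, 0.0114]
orientation: [180.0, 0.0, -164.8]
force: [-0.3, 0.1, 0.2]
opening: 0.0296
gripper_force: 0.0
[199.8536276  252.86935566] 657.0 [-0.15641278  0.22470427]
[286.75165125 225.27961251] 378.5 [-0.0992145 -0.0008819]
[242.41295747 189.45796241] 674.0 [0.00287352 0.10842549]
[313.6276254 185.2626637] 674.5 [ 0.00238811 -0.07833133]
[283.2943038  164.65664557] 316.0 [ 0.06358328 -0.00276843]
[-0.21085247 -0.12323823] [0.75406751 0.57329739 0.45490039] [ 9.720e-02 -3.943e-01 -3.000e-04 -3.000e-04  8.000e-04 -1.339e-01]
[(0.71, array([-0.15202224, -0.3078485 ]))]
```

The collet is close to c5's right side. I'll push c5 a little straight ahead first, then shift it inward at an angle by coming down behind it.

```bash
python3 -c "
from h import *
print(row((-.205,-.217),.012), row((-.160,-.217),.012),get_obs()['joint_pos'])
for n in ('insert_box','collet'):
  for c in('top','side'):
    for r in boxes_of(c,n)[:1]: print(n,c,r['p'],r['rect'])
o=[pen(at('top',u,.034)) for u in ((402,238),(420,238))];print(o)"
```

```text
[ 5.250e-02 -3.089e-01  6.000e-04 -2.000e-04  1.300e-03  6.640e-02] [-9.420e-02 -3.399e-01  1.200e-03 -2.000e-04  1.300e-03  6.640e-02] [ 6.03135385e+00  1.51671434e+01 -4.19460699e+01  2.84634980e-02
 -3.26570109e+01 -8.06952768e+01]
insert_box top 0.88 [388.7, 157.2, 43.9, 35.3]
insert_box side 0.87 [337.3, 343.0, 52.4, 67.8]
collet top 0.64 [405.9, 229.4, 15.3, 18.6]
collet side 0.61 [258.9, 361.5, 20.9, 24.3]
[array([-0.15181338, -0.29105654]), array([-0.15476649, -0.33708069])]
```

```bash
python3 -m inch '0.052 -0.12 0 0 0 0.03;0.052 -0.24 0 0 0 0.066;0.052 -0.309 0 0 0 0.0664;0.052 -0.309 0 0 0 0.0664;0.03 -0.313 0 0 0 0.0664;0 -0.32 0 0 0 0.0664;-0.03 -0.326 0 0 0 0.0664;-0.06 -0.333 0 0 0 0.0664;-0.08 -0.337 0 0 0 0.0664;-0.094 -0.34 0 0 0 0.0664';  python3 -m inch '0.04 0 -0.01 0 0 0;0.07 0 -0.12 0 0 0;0.07 0 -0.25 0 0 0;0.07 0 -0.3 0 0 0' ; python3 -c "
from h import *
o=get_obs();print(pen(o['tool_pos']),o['force'],row((-.141,-.261),.09,YAW+240))
im=snapshot('top')
for u,a,b in cases(im,'top'):
  if 300<a and u[1]>150: print(u,a,pen(at('top',u,.026)))"
```

```text
clock: 13.68
tool_pos: [0.4818, -0.2376, 0.0109]
orientation: [180.0, -0.1, -176.5]
force: [-4.3, -0.1, 2.0]
opening: 0.0299
gripper_force: 2.5
clock: 14.02
tool_pos: [0.4623, -0.2401, 0.1058]
orientation: [-179.9, 0.3, -176.5]
force: [1.8, -1.1, 1.7]
opening: 0.03
gripper_force: 0.0
[-0.1806341  -0.21731343] [ 1.80806015 -1.14738552  1.65647476] [-0.1316 -0.1457  0.0536 -0.0016  0.0014 -0.3329]
[201.53754764 252.93431966] 743.5 [-0.15684272  0.22041616]
[242.34604837 189.44477686] 668.5 [0.0029202  0.10859861]
[283.19708788 164.70098804] 320.5 [ 0.06347745 -0.00250369]
```

```bash
python3 -m inch '-0.05 -0.05 0 0 0 -0.035;-0.1 -0.1 0 0 0 -0.075;-0.13 -0.146 0 0 0 -0.115;-0.13 -0.146 0 0 0 -0.15;-0.13 -0.146 0 0 0 -0.19;-0.13 -0.146 0 0 0 -0.23;-0.13 -0.146 0 0 0 -0.265;-0.13 -0.146 0 0 0 -0.3;-0.13 -0.146 0 0 0 -0.333;-0.13 -0.146 0 0 0 -0.333' | grep -E 'tool|ori'; python3 -c "
from h import *
o=get_obs();print(pen(o['tool_pos']),row((-.141,-.262),.012,YAW+240))
save('top','t2')"
```

```text
tool_pos: [0.5023, -0.2808, 0.1015]
orientation: [-179.9, 0.0, -116.4]
[-0.14309847 -0.26039407] [ 1.400e-03 -8.200e-03  2.984e-01 -5.000e-04  2.000e-04  1.300e-03]
```

```bash
python3 -c "
import cv2
a=cv2.imread('pics/t2.png');cv2.imwrite('pics/t2c.png',cv2.resize(a[150:290,280:450],None,fx=4,fy=4,interpolation=2))"
```

```text
(no output)
```

View pics/t2c.png

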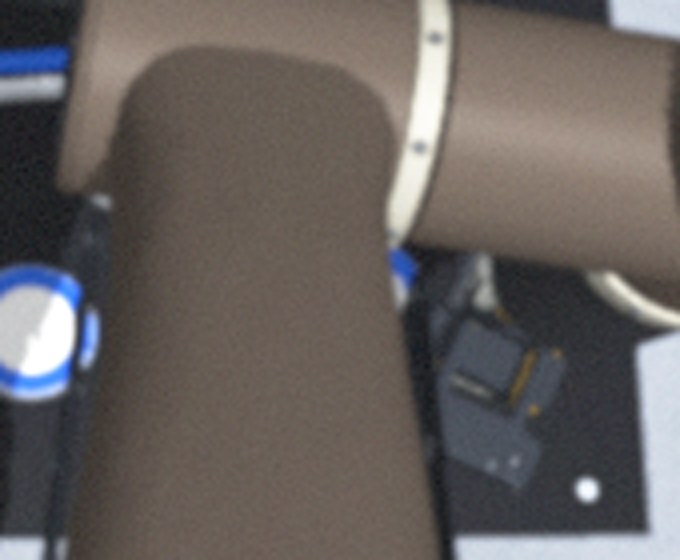

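The crop shows the gripper right of c5 with its fingers clear of the collet. c3 sits at full-image (289,232), upright. Now descending.

```bash
python3 -m inch '0.008 -0.004 0.08 0 0 0;0.01 -0.006 0.16 0 0 0;0.01 -0.006 0.22 0 0 0;0.01 -0.006 0.27 0 0 0;0.01 -0.006 0.298 0 0 0;0.01 -0.006 0.298 0 0 0'; python3 -c "
from h import *
o=get_obs();print(pen(o['tool_pos']),row((-.087-.0235,-.168-.0407),.012,YAW+240))"
```

```text
clock: 15.45
tool_pos: [0.5012, -0.2842, 0.0101]
orientation: [179.8, -0.0, -116.8]
force: [-0.1, 0.1, 0.1]
opening: 0.0297
gripper_force: 0.0
[-0.14442916 -0.26363694] [-2.152e-01 -5.600e-03 -6.600e-03  9.000e-04 -2.000e-04 -1.200e-03]
```

```bash
python3 -m inch '-0.015 0 0 0 0 0;-0.035 0 0 0 0 0;-0.06 -0.001 0 0 0 0;-0.085 -0.002 0 0 0 0;-0.11 -0.003 0 0 0 0;-0.135 -0.004 0 0 0 0;-0.16 -0.005 0 0 0 0;-0.18 -0.006 0 0 0 0;-0.2 -0.006 0 0 0 0;-0.215 -0.006 0 0 0 0';python3 -m inch '0.04 0 -0.01 0 0 0;0.06 0 -0.12 0 0 0;0.06 0 -0.25 0 0 0;0.06 0 -0.3 0 0 0' ; python3 -c "
from h import *
o=get_obs();print(pen(o['tool_pos']),o['force'],row((-.155,-.168),.09,YAW+180))
im=snapshot('top')
for u,a,b in cases(im,'top'):
  if 300<a and u[1]>150: print(u,a,pen(at('top',u,.026)))"
```

```text
clock: 16.28
tool_pos: [0.5335, -0.2272, 0.0124]
orientation: [-180.0, -0.0, -116.6]
force: [-2.7, -4.3, 4.9]
opening: 0.03
gripper_force: 3.1
clock: 16.62
tool_pos: [0.5269, -0.2446, 0.1064]
orientation: [-179.7, 0.1, -116.6]
force: [0.9, -0.1, 0.5]
opening: 0.0299
gripper_force: 0.0
[-0.11646861 -0.22565545] [ 0.94085904 -0.1133813   0.50080338] [-0.1021  0.2076  0.0538 -0.0013  0.0013  0.3332]
[201.72027027 252.97162162] 740.0 [-0.15696656  0.21995332]
[242.35250187 189.56883246] 669.5 [0.00258493 0.10859769]
```

```bash
python3 -m inch '-0.02 0.04 0 0 0 0.035;-0.05 0.1 0 0 0 0.075;-0.102 0.207 0 0 0 0.115;-0.102 0.207 0 0 0 0.15;-0.102 0.207 0 0 0 0.19;-0.102 0.207 0 0 0 0.23;-0.102 0.207 0 0 0 0.265;-0.102 0.207 0 0 0 0.3;-0.102 0.207 0 0 0 0.333;-0.102 0.207 0 0 0 0.333' | grep -E 'tool|ori'; python3 -c "
from h import *
im=snapshot('top')
for u,a,b in cases(im,'top'):
  if 250<a and u[1]>150: print(u,a,pen(at('top',u,.026)))
o=get_obs();print(pen(o['tool_pos']),row((-.155,-.168),.012,YAW+180))"
```

```text
tool_pos: [0.4831, -0.1884, 0.1019]
orientation: [180.0, 0.0, -176.9]
[201.45930881 252.97837235] 747.5 [-0.15694285  0.2206191 ]
[283.18576661 164.72213501] 318.5 [ 0.0634211  -0.00246994]
[-0.15679645 -0.16706333] [-5.800e-03 -3.300e-03  2.995e-01  1.000e-04  2.000e-04  6.000e-04]
```

```bash
python3 -m inch '0 -0.003 0.1 0 0 0;0 -0.003 0.19 0 0 0;0 -0.003 0.26 0 0 0;0 -0.003 0.298 0 0 0;0 -0.003 0.298 0 0 0'|grep tool_; python3 -m inch '-0.04 0 0 0 0 0;-0.07 0 0 0 0 0;-0.1 0 0 0 0 0;-0.135 0 0 0 0 0;-0.17 0 0 0 0 0;-0.205 0 0 0 0 0;-0.24 0 0 0 0 0;-0.27 0 0 0 0 0;-0.3 0 0 0 0 0;-0.325 0 0 0 0 0'; python3 -c "
from h import *
o=get_obs();print(pen(o['tool_pos']),o['force'])"
```

```text
tool_pos: [0.4812, -0.1894, 0.0099]
clock: 18.8
tool_pos: [0.5807, -0.1838, 0.013]
orientation: [180.0, -0.1, -176.6]
force: [-5.7, -0.8, 5.2]
opening: 0.0301
gripper_force: 3.2
[-0.05910851 -0.16817296] [-5.66300578 -0.84278237  5.22665381]
```

```bash
python3 -m inch '-0.015 0 0 0 0 0;-0.03 0 0 0 0 0;-0.038 0 0 0 0 0;-0.045 0 0 0 0 0;-0.05 0 0 0 0 0'; python3 -m inch '-0.007 0 0 0 0 0;-0.007 0 0 0 0 0'|grep -E "tool_pos|force:"; python3 -c "
from h import *
o=get_obs();print(pen(o['tool_pos']),o['force'])"
```

```text
clock: 19.22
tool_pos: [0.5927, -0.183, 0.0125]
orientation: [180.0, -0.3, -176.6]
force: [-15.3, 0.1, 12.6]
opening: 0.0297
gripper_force: 7.8
tool_pos: [0.5927, -0.183, 0.0122]
force: [-16.3, -0.1, 13.5]
gripper_force: 9.1
[-0.0470638  -0.16814779] [-16.3455953   -0.11856932  13.46459287]
```

All three cases are in. I'm retreating and measuring.

```bash
python3 -m inch '0.1 0 0 0 0 0;0.23 0 0 0 0 0;0.33 0 -0.05 0 0 0;0.4 0 -0.15 0 0 0;0.4 -0.13 -0.28 0 0 0;0.4 -0.26 -0.4 0 0 0;0.4 -0.39 -0.5 0 0 0;0.4 -0.5 -0.5 0 0 0;0.4 -0.6 -0.5 0 0 0;0.4 -0.7 -0.5 0 0 0' 1|grep tool_; python3 -c "
from h import *
im=save('top','t3'); s=save('side','s3')
for c,i in (('top',im),('side',s)):
 for u,a,b in cases(i,c):
  if 60<a<1500 and u[1]>120: print(c,u.round(1),a,pen(at(c,u,.026)).round(4))
"
```

```text
tool_pos: [0.4926, -0.4026, 0.1661]
top [201.7 252.8] 738.5 [-0.1565  0.2199]
top [287.1 231.6] 726.5 [-0.1156 -0.0007]
top [195.8 213.9] 80.0 [-0.0546  0.2321]
top [374.1 203.2] 88.0 [-0.0555 -0.2315]
top [242.3 189.5] 645.5 [0.0028 0.1088]
top [313.8 185.4] 667.0 [ 0.002  -0.0789]
top [347.8 183.1] 649.5 [ 0.0025 -0.1683]
top [283.6 164.7] 320.5 [ 0.0633 -0.0036]
side [313.8 326.9] 181.5 [-0.0551 -0.2381]
side [335.6 292.2] 1052.0 [ 0.0014 -0.1688]
side [446.4 278.7] 887.5 [ 0.2364 -0.1695]
side [326.6 256.1] 866.5 [ 0.0018 -0.0782]
side [320.3 195.6] 188.0 [0.0237 0.1033]
side [338.9 203.7] 315.0 [0.0623 0.0711]
```

View pics/t3.png

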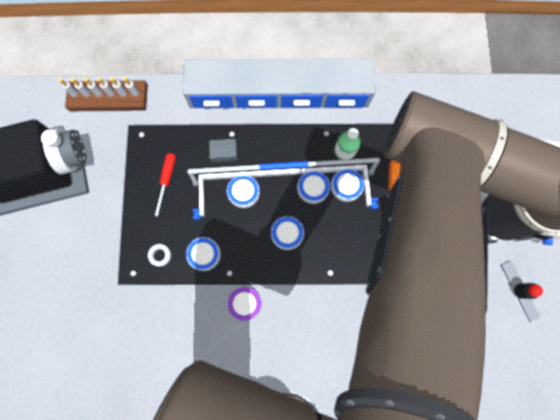

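View pics/s3.png

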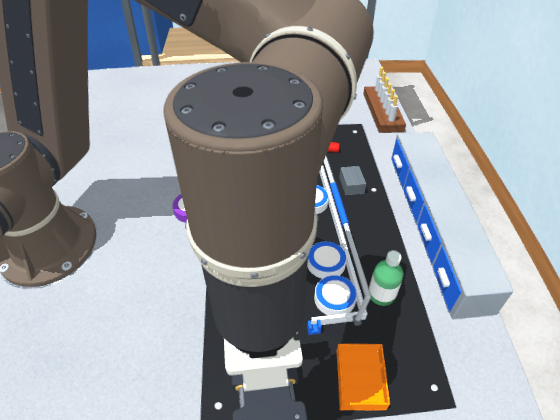

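Top view: three cases lie along the back wall at (242,190), (314,185) and (348,183). The empties are outside at (202,253) and (287,232), and the bystanders haven't moved. Next is the bail.

```bash
python3 -c "
from h import *
P,e=tri((283.6,164.7),(338.9,203.7)); print(P,e,pen(P))
x,z=pen(P)[0]-.0025,P[2]-.003; print('r',np.hypot(x-.028,z-.018),'ang',np.pi-np.arctan2(z-.018,x-.028), x,z)
o=get_obs();print(pen(o['tool_pos']),o['joint_pos'],row((-.03,-.005),.20), row((.10,-.005),.2))
for n in('cleaner','block_1'): 
  b=boxes_of('top',n)[0]['rect']; print(n,b,pen(at('top',(b[0],b[1]+b[3]),.035)),pen(at('top',(b[0]+b[2],b[1]+b[3]),.035)))
"
```

```text
[ 0.66830789 -0.0107689   0.10134533] 0.0014048171804908183 [ 0.03863656 -0.00066821]
r 0.08075627598447506 ang 1.6717220551748193 0.03613655637808948 0.09834533316370575
[-0.16121715 -0.38329423] [-21.88664568  19.42000322  -9.61658819   0.06953727 -60.73727365
 -64.90860211] [-4.340e-01  1.262e+00 -1.242e-01 -8.000e-04  1.000e-03 -1.000e-03] [-8.6730e-01  1.2633e+00 -1.2290e-01 -8.0000e-04  1.0000e-03 -1.0000e-03]
cleaner [335.6, 129.1, 23.3, 27.8] [ 0.07333757 -0.14132669] [ 0.06954557 -0.20268211]
block_1 [208.1, 138.9, 30.3, 22.6] [0.08207783 0.19444465] [0.07689478 0.11476849]
```

```bash
python3 -m inch '0 0.1 -0.12 0 0 0;-0.04 0.22 -0.12 0 0 0;-0.09 0.34 -0.12 0 0 0;-0.14 0.46 -0.12 0 0 0;-0.19 0.58 -0.12 0 0 0;-0.24 0.7 -0.12 0 0 0;-0.29 0.82 -0.12 0 0 0;-0.34 0.93 -0.12 0 0 0;-0.4 1.0 -0.12 0 0 0;-0.43 1.0 -0.12 0 0 0'|grep tool_; python3 -c "
from h import *
o=get_obs();print(pen(o['tool_pos']),o['force'],row((.088,-.002),.2),row((.088,-.002),.085))"
```

```text
tool_pos: [0.6029, -0.0869, 0.1992]
[-0.03123157 -0.07274842] [ 0.11558599 -0.40232663  0.20346458] [-3.988e-01  2.335e-01 -1.400e-03  2.000e-04  8.000e-04  1.800e-03] [-3.978e-01  2.333e-01  3.819e-01  2.000e-04  8.000e-04  1.800e-03]
```

```bash
python3 -m inch '-0.1 0.08 0 0 0 0;-0.22 0.16 0 0 0 0;-0.34 0.233 0 0 0 0;-0.398 0.233 0.03 0 0 0;-0.398 0.233 0.14 0 0 0;-0.398 0.233 0.25 0 0 0;-0.398 0.233 0.34 0 0 0;-0.398 0.233 0.38 0 0 0;-0.398 0.233 0.38 0 0 0'; python3 -c "
from h import *
o=get_obs();print(pen(o['tool_pos']),o['force'])"
```

```text
clock: 22.0
tool_pos: [0.7141, -0.0149, 0.0811]
orientation: [-180.0, -0.3, -176.5]
force: [0.0, -0.0, -1.1]
opening: 0.0003
gripper_force: 0.0
[ 0.08412822 -0.00749466] [ 0.03556602 -0.0316133  -1.05861846]
```

```bash
python3 -m inch '0.04 0 0 0 0 0;0.08 0 0 0 0 0;0.11 0 0 0 0 0;0.14 0 0 0 0 0;0.17 0 0 0 0 0;0.2 0 0 0 0 0;0.23 0 0.01 0 0 0;0.25 0 0.02 0 0 0'; python3 -m inch '0.03 0 0.02 0 0 0;0.06 0 0.05 0 0 0;0.09 0 0.08 0 0 0;0.1 0 0.09 0 0 0'; python3 -c "
from h import *
o=get_obs();print(pen(o['tool_pos']),o['force'])"
```

```text
clock: 22.67
tool_pos: [0.6402, -0.0199, 0.0786]
orientation: [180.0, 0.0, -176.6]
force: [1.1, 1.1, 1.5]
opening: 0.0005
gripper_force: 1.0
clock: 23.0
tool_pos: [0.6096, -0.0218, 0.0497]
orientation: [180.0, -0.1, -176.6]
force: [4.2, -0.1, -2.9]
opening: 0.0005
gripper_force: 2.3
[-0.02064481 -0.0082323 ] [ 4.20560494 -0.09252964 -2.94269833]
```

```bash
python3 -m inch '-0.04 0 0 0 0 0;-0.04 0 -0.07 0 0 0;-0.04 0 -0.15 0 0 0;0.01 0 -0.17 0 0 0;0.08 0 -0.15 0 0 0;0.085 0 -0.11 0 0 0;0.087 0 -0.08 0 0 0;0.09 0 -0.05 0 0 0;0.095 0 -0.02 0 0 0;0.1 0 0.01 0 0 0'; python3 -c "
from h import *
o=get_obs();print(pen(o['tool_pos']),o['force'])"
```

```text
clock: 23.83
tool_pos: [0.5811, -0.0236, 0.0471]
orientation: [-180.0, -0.1, -176.6]
force: [-1.4, -0.3, 2.8]
opening: 0.0003
gripper_force: 1.0
[-0.04917576 -0.00830367] [-1.35085064 -0.26208041  2.75007993]
```

Contact on top of the bar is about 3 N upward. Pressing down.

```bash
python3 -m inch '0.005 0 0.015 0 0 0;0.008 0 0.03 0 0 0;0.01 0 0.042 0 0 0;0.01 0 0.05 0 0 0'|grep -E "tool_|force:"; for i in 1 2 3 4; do python3 -m inch '0 0 0.008 0 0 0;0 0 0.008 0 0 0'|grep -E "tool_|force:"; done
```

```text
tool_pos: [0.5783, -0.0236, 0.0328]
force: [-2.2, -0.9, 1.1]
gripper_force: 0.5
tool_pos: [0.5785, -0.0236, 0.0306]
force: [0.9, -0.2, -0.2]
gripper_force: 0.0
tool_pos: [0.5787, -0.0235, 0.0285]
force: [0.3, 0.1, 0.1]
gripper_force: 0.0
tool_pos: [0.5785, -0.0236, 0.026]
force: [0.7, 0.1, 1.5]
gripper_force: 0.1
tool_pos: [0.5788, -0.0236, 0.0249]
force: [-3.8, 1.3, 11.7]
gripper_force: 5.7
```

```bash
for i in 1 2; do python3 -m inch '0 0 0.007 0 0 0;0 0 0.007 0 0 0'|grep -E "tool_|force:"; done; python3 -m inch '0 0 -0.1 0 0 0;0 0 -0.2 0 0 0;0 0 -0.3 0 0 0;0 0 -0.4 0 0 0;0.05 -0.1 -0.5 0 0 0;0.1 -0.23 -0.5 0 0 0;0.1 -0.36 -0.5 0 0 0;0.1 -0.49 -0.5 0 0 0;0.1 -0.62 -0.5 0 0 0;0.1 -0.75 -0.5 0 0 0'|grep tool_;python3 -m inch '0 -0.13 0 0 0 0;0 -0.26 0 0 0 0;0 -0.39 0 0 0 0;0 -0.5 0 0 0 0;0 -0.5 0 0 0 0'|grep tool_; python3 -c "
from h import *
im=save('top','t4'); s=save('side','s4')
cv2.imwrite('pics/v4.png',np.hstack([cv2.resize(im[130:300,110:450],None,fx=1.17,fy=1.17),cv2.resize(s[110:420,200:460],None,fx=1.5,fy=1.5)[:199] if 0 else cv2.resize(s[110:420,200:460],(300,199))])[:,:,::-1]) if 0 else None
cv2.imwrite('pics/t4c.png',cv2.resize(im[140:290,130:440,::-1],None,fx=2.5,fy=2.5,interpolation=2))
print(tri(*[max((q for q in cases(i,c) if (q[2][2]>2.5*q[2][3] or q[2][3]>1.5*q[2][2]) and q[0][1]>130 and 200<q[1]<700),key=lambda q:q[1],default=([0,0],))[0] for c,i in (('top',im),('side',s))]))
for c,i in (('top',im),('side',s)):
 for u,a,b in cases(i,c):
  if 60<a<1500 and u[1]>120: print(c,u.round(1),a,b)
"
```

```text
tool_pos: [0.5789, -0.0236, 0.0245]
force: [-10.0, 2.5, 26.6]
gripper_force: 13.8
tool_pos: [0.579, -0.0237, 0.0241]
force: [-14.9, 2.9, 44.1]
gripper_force: 22.2
tool_pos: [0.5617, -0.2518, 0.1699]
tool_pos: [0.57, -0.4052, 0.1682]
(array([ 0.33142595, -0.07447113,  0.61759821]), np.float64(0.2751692470638356))
top [201.7 252.7] 737.5 (186, 238, 32, 31)
top [287.1 231.6] 729.5 (271, 216, 32, 32)
top [285.  208.3] 322.0 (263, 204, 46, 10)
top [242.3 189.5] 640.5 (227, 177, 31, 27)
top [313.8 185.4] 661.0 (299, 172, 31, 28)
top [347.8 183. ] 645.0 (333, 170, 30, 28)
side [446.4 278.7] 885.5 (433, 246, 29, 65)
side [266.9 233.9] 778.5 (249, 220, 37, 29)
side [427.5 230. ] 795.5 (416, 196, 25, 67)
side [241.7 170.5] 505.0 (226, 160, 32, 22)
```

View pics/t4c.png

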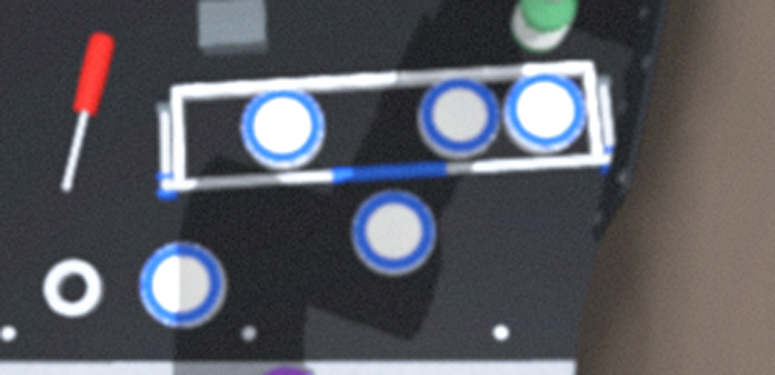

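View pics/s4.png

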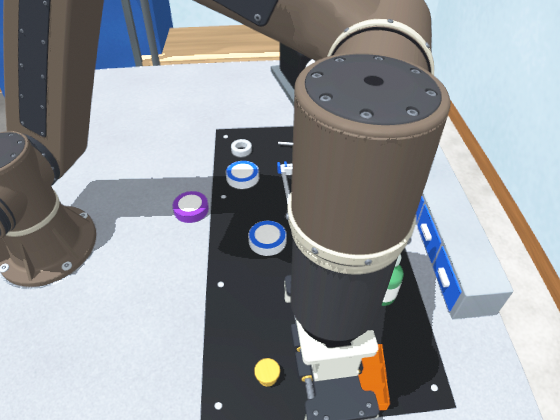

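The bail lies across the mouth in both catches, at crop (165,187) and (605,160). Three cases are inside, and both empties stand outside at crop (182,285) and (394,232). The hard stop was felt at z ≈ 24.5 mm, and the arm is clear.

```bash
python3 -c "
from plant import *
print(close_job())"
```

```text
the job is handed in; nothing more can be done
None
```

The three loaded cases are in the pen against its back wall, the bail is pressed down into its catches, and both empties stand outside; the job is handed in. The leftmost case was not pushed: I took it as empty because the other three had already dragged heavily.

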